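Dry-assemble a wooden riser under a weight

ROBOT

A 6-joint arm with a two-finger parallel gripper is mounted at the origin on the work surface. World frame = base frame: x ahead of the robot, y to its left, z up, the work surface at z = 0. Lengths are in m, angles in rad, forces in N, time in s.
With the tool pointing down it reaches from about 0.3 to 0.875 m from the base axis. Payload 6.4 kg.
Tool frame: the origin (TCP) lies midway between the tips of the shut fingers; the grasp point (between the pads) lies 19 mm behind it; z points along the fingers, y is the direction in which the jaws open and shut (so a half turn about z gives the same grasp; the last joint's range is limited). The gripper opens to 88 mm and grips with 3 to 60 N. Pads are 18 mm wide; open, the fingers measure 123 mm over their backs; the gripper's body (75 mm by 187 mm) begins 45 mm behind the grasp point.
Start: joints at [0.908, 0.181, 1.607, -0, 1.354, -0.206], TCP at [0.254, 0.516, 0.239] pointing down, gripper open.
Joint ranges: [-2.99, 2.99], [-0.89, 2.07], [0.3, 2.58], [-1.14, 4.28], [0, 2.63], [-3.12, 3.12]. Speed limits (rad/s): [2.57, 2.57, 3.01, 3.14, 3.14, 3.14].

INTERFACE

Orientations are given as a unit quaternion [x, y, z, w].
In Python, from cell import r gives the robot as it stands.
- The arm moves only by the tool move_arm, never from a script. Its argument "targets" is text: rows parted by semicolons, each of 7 numbers parted by spaces: the shift along the world's x, y, z in mm, then the turn, a rotation vector about the world's x, y, z in degrees, then the closure, from -1 (fully open) to 1 (shut). A call has 1 to 20 rows; each row is the pose to reach, as a shift and turn from the pose measured when the call began; what a row does not reach only later rows make up. A row lasts 1/12 s, in which the tool goes at most 41.7 mm and 7.16 degrees, less where a joint would pass 70% of its speed; a pose out of reach is approached as far as the arm can. A call with a gripper value outside its range is refused whole. The fingers move at their own pace and stop on an object; "squeeze" is the grip in N (left out, the last holds). Time passes only in rows, so rows that repeat a pose let the fingers close. It gives the time, the measured TCP pose, the force and the opening at its end, in the units of the state.
- r.read_state(): the state, without advancing time (a new reading comes with each control period).
- r.snapshot(name): name is "scene" or "top" or "wrist"; returns a dict with "frame" (400x640x3 uint8, blue, green, red), "fx", "fy", "cx", "cy" (pixels), "R" (3x3) and "t" (3): a world point X has camera coordinates R X + t; the wrist camera has in their place "hand_eye" (4x4, takes a point from camera to tool coordinates, whose origin is the TCP and whose axes are the flange's). Camera axes: x right, y down, z forward; pixel columns grow to the right and rows downward; lengths in m; the calibration is good to about 2 mm. A picture is of the moment at which its call begins: read the wrist's pose just before it. There is no depth.
- r.sign_off(): hands the job in, once; it reports no verdict.
The state is a dict: "time": time; "q": joint angles; "qd": joint speeds; "joint_torque": joint torques, N m; "tcp_pos": TCP position; "orientation": TCP orientation; "force": force on the tool from outside, world axes, zero at the start; "torque": the same for the moment, N m; "width": finger opening in m.
Only numpy, scipy, OpenCV 4.12 (cv2) and the standard library are available. Lean on these libraries where they do the work, as an engineer would, in place of code of your own. Each camera call takes 0.05 s, during which the arm holds its last target. There are 200 camera calls.

TASK

Dry-assemble the small wooden riser on the white setting-out board: stand the dark foot squarely on the blue mark and the pale foot squarely on the yellow mark, each lying the way its mark does, and the orange packer squarely midway between the two feet. Only when these three stand in place, lay the wooden top centrally across both feet, in line with them, and then stand the steel weight upright on the middle of the top. Leave the glue bottle, the screw box and the tape measure where they are.

Things in the scene. Friction and masses are not known exactly. Their poses are not given: they have to be found in the camera images.
- foot_dark_center (a point): Centre (half-way up) of the dark walnut foot: loose solid block with two small drilled holes in its upper face, 36 mm along its x, 50 mm along its y, 50 mm tall (z up), about 65 g. It starts upright on the paper drawing, which is flat on the bench (z = 0). On its mark its x lies along the mark's x, either way round; it is then easiest to grip across its 50 mm y width, as the packer stands close by along x.
- foot_pale_center (a point): Centre (half-way up) of the pale beech foot: same shape, size and axes as the dark foot, about 65 g; starts upright on the paper drawing on the bench.
- packer_center (a point): Centre (half-way up) of the orange plastic packer with a dark round dot on top: loose block 40 mm along x, 40 mm along y, 46 mm tall, about 60 g; starts upright on the paper drawing. It goes midway between the feet, 80 mm from each mark's centre, with its sides parallel to those of the feet, standing on the white board. It is 4 mm lower than the feet, so that the top does not touch it.
- top_center (a point): Centre (half-way up) of the riser's top: loose brown wooden board with two thin dark lines along it, 240 mm along its x, 56 mm along its y, 18 mm thick (z up), about 160 g; starts flat on the paper drawing. It lies at the end flat on both feet, its x along the line through both marks (either way round), its centre above the packer.
- weight_center (a point): Centre (30 mm above its foot) of the round steel weight: cylinder of 48 mm diameter from its foot to 42 mm up, then a small knob of 24 mm diameter, 60 mm tall in all, about 0.6 kg; starts upright on the paper drawing.
- mark_blue: Blue tape rectangle, 50 mm along its x and 66 mm along its y, fixed on the upper face of the white setting-out board (300 x 120 x 6 mm, fixed on the bench). Origin: its centre, on the board's upper face, 6 mm above the bench; z up; x along the line through both marks (towards or away from the yellow mark). The marks' centres are 160 mm apart.
- mark_yellow: Yellow tape rectangle, same size, origin and axes as the blue mark, on the same white board 160 mm from it.
- glue_center (a point): Bystander: centre of a white glue bottle with a blue label and a red cap, 52 mm diameter, 140 mm tall, standing to one side; leave it alone.
- screwbox_center (a point): Bystander: centre of a cardboard box of screws, 80 x 60 x 50 mm, to the other side; leave it alone.
- tape_center (a point): Bystander: centre of a black and yellow tape measure, 65 x 40 x 60 mm, at the far side of the work; leave it alone.
There are look-alikes about, which are no part of the job. What is shaped like the part that bears foot_dark_center but turquoise is not meant. Several things look just like the part that bears packer_center: the one meant starts nearest to the robot's base.

How it is judged:
On the way, in this order (a step that is already met when the one before it is completed fails the run):
1. both feet stand on their marks and the packer stands between them (horizontal distance between foot_dark_center and mark_blue below 0.012 m and z of foot_dark_center in the frame of mark_blue between 0.021 and 0.029 m and angle between each of foot_dark_center, foot_pale_center, packer_center's own z axis and vertical below 0.08 rad and angle between the x axis of foot_dark_center and the x axis of mark_blue, either way round below 0.2 rad and horizontal distance between foot_pale_center and mark_yellow below 0.012 m and z of foot_pale_center in the frame of mark_yellow between 0.021 and 0.029 m and angle between the x axis of foot_pale_center and the x axis of mark_yellow, either way round below 0.2 rad and horizontal distance between packer_center and mark_blue below 0.092 m and horizontal distance between packer_center and mark_yellow below 0.092 m and y of packer_center in the frame of mark_blue between -0.012 and 0.012 m and z of packer_center in the frame of mark_blue between 0.018 and 0.028 m and (angle between the x axis of packer_center and the x axis of mark_blue, either way round below 0.25 rad or angle between the x axis of packer_center and the y axis of mark_blue, either way round below 0.25 rad)), for 0.2 s.
2. the top lies across both feet, which are still in place with the packer between them (all of step 1 and horizontal distance between top_center and mark_blue below 0.092 m and horizontal distance between top_center and mark_yellow below 0.092 m and y of top_center in the frame of mark_blue between -0.012 and 0.012 m and z of top_center in the frame of mark_blue between 0.054 and 0.064 m and angle between top_center's own z axis and vertical below 0.08 rad and angle between the x axis of top_center and the x axis of mark_blue, either way round below 0.12 rad), for 0.2 s.
3. the weight stands on the middle of the top (all of step 2 and horizontal distance between weight_center and top_center below 0.015 m and z of weight_center in the frame of mark_blue between 0.093 and 0.103 m and angle between weight_center's own z axis and vertical below 0.08 rad), for 0.2 s.
At the end, for the whole second after the job is handed in: Feet upright within 12 mm and 0.2 rad of their marks (dark: blue, pale: yellow); packer upright midway, within 12 mm along and across, 0.25 rad; top flat on both feet, centred within 12 mm, 0.12 rad; weight upright on the top within 15 mm of its centre; all at rest, released (all of step 3 and linear speed of each of foot_dark, foot_pale, packer, top, weight below 0.02 m/s); the robot touches nothing.
It fails at once if the glue bottle is moved by more than 25 mm (distance of glue_center from where it was at the start of the episode above 0.025 m).
It fails at once if the screw box is moved by more than 25 mm (distance of screwbox_center from where it was at the start of the episode above 0.025 m).
It fails at once if the tape measure is moved by more than 25 mm (distance of tape_center from where it was at the start of the episode above 0.025 m).
It also fails if it takes over 144 s, if anything falls off the work surface, if the arm or the gripper's body presses on something with over 40 N, if the wrist force passes 120 N, or if a joint passes its speed limit or range.

## Working session

There is one attempt and no reset: what is moved stays moved. The work goes in short steps, Python scripts to look and compute and a tool call to move; the robot and the scene stay as the last step left them, time stands still between calls to the robot, and variables do not carry over. Pictures are saved under pics/ and viewed, about 12 in all and at most 16, crops included, and the job is handed in when it is done.

Besides the shell and the picture viewer there is one more tool, called as a command line: name --argument value ..., lists and objects as JSON in quotes. move_arm: Moves the arm, as the interface text tells. Its arguments: {"type":"object","properties":{"targets":{"type":"string"},"squeeze":{"type":"number"}},"required":["targets"]}

```bash
mkdir -p pics; ls; cat > h.py <<'E'
import numpy as np, cv2
from cell import r
from scipy.spatial.transform import Rotation as Ro
def cam(n):
    s=r.read_state(); d=r.snapshot(n)
    if n=="wrist":
        T=np.eye(4); T[:3,:3]=Ro.from_quat(s['orientation']).as_matrix(); T[:3,3]=s['tcp_pos']
        C=np.linalg.inv(T@np.array(d['hand_eye'])); d['R']=C[:3,:3]; d['t']=C[:3,3]
    d['R']=np.array(d['R']); d['t']=np.array(d['t']); return d
def p2w(d,uv,z):
    ray=d['R'].T@np.array([(uv[0]-d['cx'])/d['fx'],(uv[1]-d['cy'])/d['fy'],1]); o=-d['R'].T@d['t']
    return o+ray*(z-o[2])/ray[2]
def w2p(d,X):
    c=d['R']@np.array(X)+d['t']; return np.array([d['fx']*c[0]/c[2]+d['cx'],d['fy']*c[1]/c[2]+d['cy']])
def save(d,f,crop=None,k=1):
    im=d['frame']
    if crop: x,y,w,h=crop; im=im[y:y+h,x:x+w]
    cv2.imwrite('pics/'+f,cv2.resize(im,None,fx=k,fy=k,interpolation=cv2.INTER_CUBIC))
E
python3 - <<'E'
from h import *
import pickle
for n in("top","scene"):
    d=cam(n); save(d,n+'0.png',k=1.25); pickle.dump(d,open(n+'0.pkl','wb')); print(n,d['fx'],d['cx'],d['cy'],-d['R'].T@d['t'],d['R'].round(2).tolist())
E
```

```text
pics
top 366.95589841895645 322.5334879378074 199.57517064199675 [ 0.49108806 -0.01989385  1.21632153] [[0.03, -1.0, 0.0], [-0.99, -0.03, -0.12], [0.12, 0.0, -0.99]]
scene 517.7921622627952 319.59667595066077 207.64865557793942 [1.64631304 0.82940652 1.08266193] [[-0.62, 0.79, -0.0], [0.47, 0.37, -0.8], [-0.63, -0.5, -0.6]]
```

View pics/top0.png

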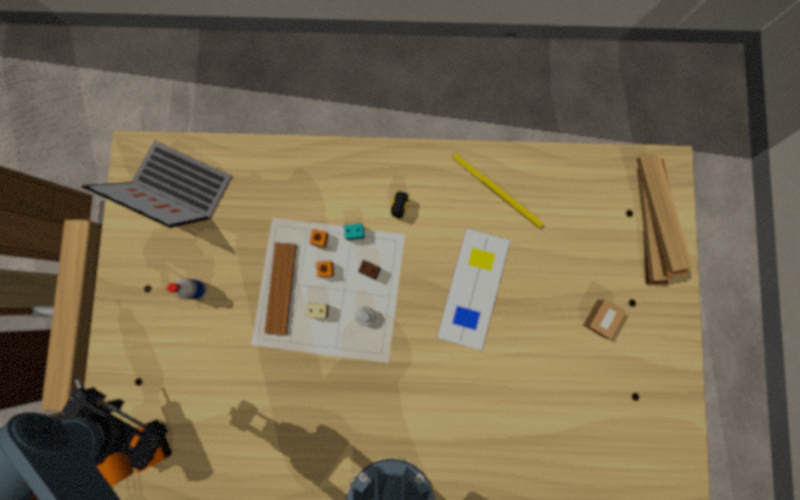

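View pics/scene0.png

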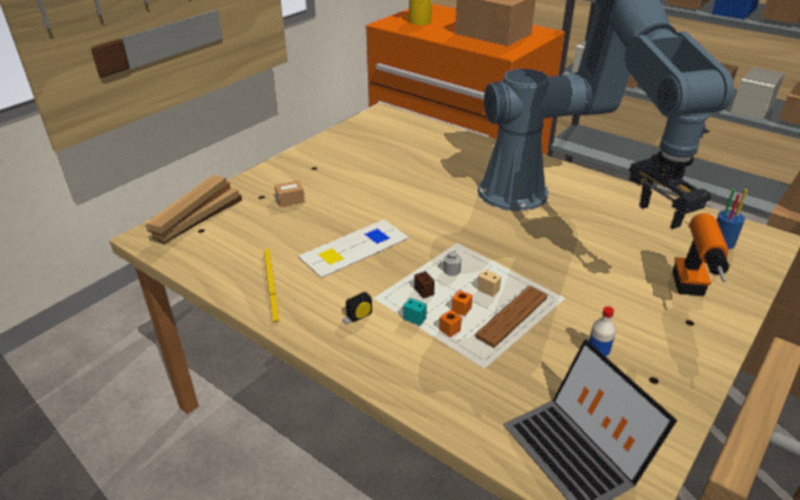

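Top view (at 1.25x): the dark foot is at (370,270) and the turquoise look-alike at (354,231). The pale foot is at (317,311). The orange packers are at (325,269), which is nearer the base, and (318,238), the look-alike. The top is at (281,288), the weight at (367,316), the yellow mark at (481,259) and the blue mark at (466,318). Next I'll check these choices in an enlarged crop.

```bash
python3 - <<'E'
import pickle
from h import *
d=pickle.load(open('top0.pkl','rb'))
save(d,'crop0.png',(200,170,215,125),3.7)
E
```

```text
(no output)
```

View pics/crop0.png

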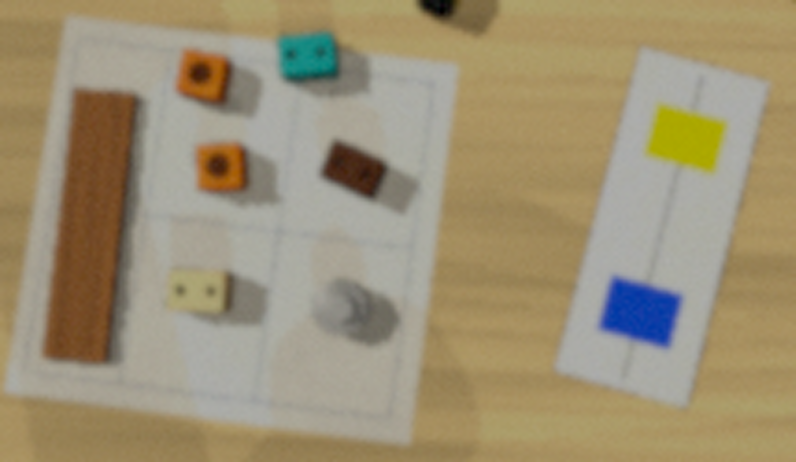

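```bash
python3 - <<'E'
import pickle
from h import *
d=pickle.load(open('top0.pkl','rb'))
P={'dark':((355,165),.05),'pale':((200,290),.05),'packer':((220,164),.046),'packer2':((203,74),.046),'top':((90,225),.018),'knob':((348,298),.06),'blue':((641,312),.006),'yellow':((686,138),.006),
'dA':((330,155),.05),'dB':((379,181),.05),'pA':((170,288),.05),'pB':((229,293),.05),'tA':((105,92),.018),'tB':((76,359),.018),'kA':((198,168),.046),'kB':((243,163),.046),'turq':((308,56),.05)}
W={}
for k,(c,z) in P.items():
    W[k]=p2w(d,(200+c[0]/3.7,170+c[1]/3.7),z); print(k,W[k].round(3),np.linalg.norm(W[k][:2]).round(3))
for a,b in(('dA','dB'),('pA','pB'),('tA','tB'),('kA','kB'),('blue','yellow')):
    v=W[b]-W[a]; print(a,b,np.linalg.norm(v).round(3),np.degrees(np.arctan2(v[1],v[0])).round(1))
s=r.read_state(); print(s['orientation'],s['width'],Ro.from_quat(s['orientation']).as_matrix().round(3))
dw=r.snapshot('wrist'); print(dw['hand_eye'],dw['fx'])
E
```

```text
dark [0.587 0.068 0.05 ] 0.591
pale [0.477 0.195 0.05 ] 0.515
packer [0.585 0.185 0.046] 0.613
packer2 [0.663 0.203 0.046] 0.694
top [0.53  0.301 0.018] 0.61
knob [0.474 0.068 0.06 ] 0.479
blue [ 0.468 -0.186  0.006] 0.504
yellow [ 0.623 -0.225  0.006] 0.663
dA [0.595 0.089 0.05 ] 0.602
dB [0.574 0.046 0.05 ] 0.576
pA [0.478 0.221 0.05 ] 0.526
pB [0.475 0.171 0.05 ] 0.505
tA [0.648 0.295 0.018] 0.712
tB [0.414 0.306 0.018] 0.515
kA [0.581 0.203 0.046] 0.615
kB [0.586 0.165 0.046] 0.609
turq [0.681 0.112 0.05 ] 0.69
dA dB 0.048 -116.2
pA pB 0.051 -93.1
tA tB 0.235 177.3
kA kB 0.039 -82.0
blue yellow 0.16 -13.9
[ 2.26394598e-01  9.74035352e-01 -7.20169480e-04 -3.16397941e-04] 0.08815042476731122 [[-0.897  0.441 -0.001]
 [ 0.441  0.897 -0.001]
 [ 0.    -0.002 -1.   ]]
[[ 1.22201452e-03 -9.61002419e-01 -2.76537262e-01  7.08688863e-02]
 [ 9.99997729e-01  1.65725967e-03 -1.34021289e-03  5.41325248e-04]
 [ 1.74624188e-03 -2.76534996e-01  9.61002261e-01 -1.47787384e-01]
 [ 0.00000000e+00  0.00000000e+00  0.00000000e+00  1.00000000e+00]] 297.5914076976274
```

Sizes and reach check out: the marks are 0.160 m apart, the top's length comes out at 0.235 m and the feet at about 0.05 m. The nearer packer is at r=0.613, against 0.694 for the look-alike. Next I'll move over the paper for a closer look.

move_arm --targets "40 -30 20 0 0 4 -1;70 -65 20 0 0 8 -1;100 -100 20 0 0 12 -1;120 -135 20 0 0 12 -1;140 -170 20 0 0 12 -1;160 -205 20 0 0 12 -1;180 -240 20 0 0 12 -1;200 -275 20 0 0 12 -1;220 -310 20 0 0 12 -1;235 -340 20 0 0 12 -1;246 -356 20 0 0 12 -1;246 -356 20 0 0 12 -1;246 -356 20 0 0 12 -1;246 -356 20 0 0 12 -1"

```text
time: 1.32
tcp_pos: [0.4988, 0.1603, 0.2577]
orientation: [0.123, 0.992, -0.0, -0.001]
force: [-0.6, 0.0, 0.8]
width: 0.0883
```

```bash
python3 - <<'E'
import pickle
from h import *
d=cam('wrist'); pickle.dump(d,open('w1.pkl','wb')); save(d,'w1.png',k=1.25)
E
```

```text
(no output)
```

View pics/w1.png

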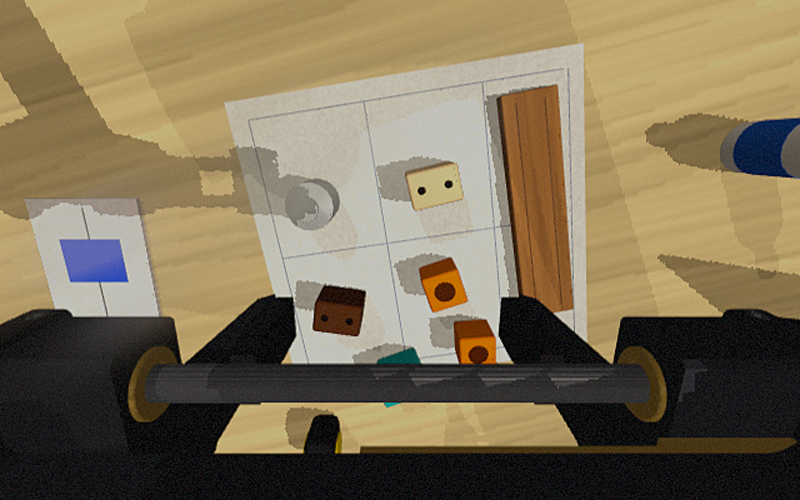

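The wrist view shows the dark foot at (340,310), the nearer packer at (443,286), the pale foot at (434,186), the weight at (312,204) and the top at (537,200). I'll enlarge it to read the corners.

```bash
python3 - <<'E'
import pickle
from h import *
d=pickle.load(open('w1.pkl','rb'))
save(d,'w1c.png',(215,115,180,160),4.4*.85)
E
```

```text
(no output)
```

View pics/w1c.png

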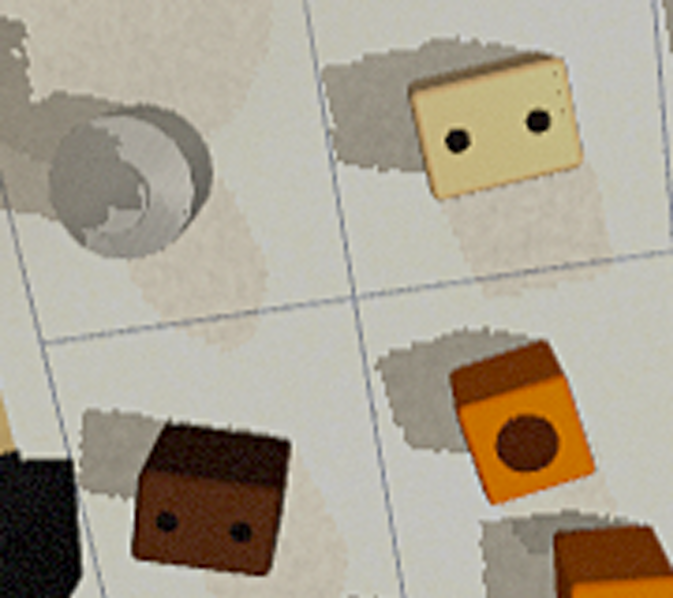

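```bash
python3 - <<'E'
import pickle
from h import *
d=pickle.load(open('w1.pkl','rb'))
c=lambda L:[(215+x/3.74,115+y/3.74) for x,y in L]
f=lambda L:[(x/1.25,y/1.25) for x,y in L]
P={'dark':(c([(142,470),(283,486),(270,575),(133,558)]),.05),'pale':(c([(412,97),(566,58),(582,162),(438,199)]),.05),
'packer':(c([(459,408),(565,374),(595,468),(493,503)]),.046),'weight':(c([(121,186)]),.042),'top':(f([(499,97),(556,85),(573,305),(524,312)]),.018),'blue':(f([(60,240),(120,239),(128,282),(68,280)]),.006)}
for k,(L,z) in P.items():
    W=np.array([p2w(d,u,z)[:2] for u in L]); m=W.mean(0); print(k,(m*1000).round(1))
    if len(W)==4:
        e=[W[(i+1)%4]-W[i] for i in range(4)]
        print('  ',[(round(np.linalg.norm(v)*1e3,1),round(np.degrees(np.arctan2(v[1],v[0]))%180,1)) for v in e])
E
```

```text
dark [585.3  74.6]
   [(np.float64(49.0), np.float64(68.9)), (np.float64(34.8), np.float64(156.8)), (np.float64(48.8), np.float64(68.1)), (np.float64(34.1), np.float64(157.1))]
pale [476.8 203.5]
   [(np.float64(49.3), np.float64(89.9)), (np.float64(33.0), np.float64(177.4)), (np.float64(47.3), np.float64(90.5)), (np.float64(33.4), np.float64(0.8))]
packer [583.4 190.5]
   [(np.float64(37.9), np.float64(94.9)), (np.float64(36.6), np.float64(5.1)), (np.float64(37.7), np.float64(96.7)), (np.float64(37.8), np.float64(5.4))]
weight [465.4  79.6]
top [528.9 305.8]
   [(np.float64(54.9), np.float64(87.1)), (np.float64(233.7), np.float64(177.3)), (np.float64(55.1), np.float64(85.0)), (np.float64(231.6), np.float64(177.2))]
blue [ 468.9 -184.7]
   [(np.float64(67.0), np.float64(76.9)), (np.float64(50.8), np.float64(164.5)), (np.float64(68.4), np.float64(73.9)), (np.float64(47.3), np.float64(162.7))]
```

move_arm --targets "25 -25 -30 0 0 -4 -1;50 -50 -60 0 0 -7.5 -1;70 -70 -90 0 0 -7.5 -1;86 -85 -120 0 0 -7.5 -1;86 -85 -150 0 0 -7.5 -1;86 -85 -180 0 0 -7.5 -1;86 -85 -210 0 0 -7.5 -1;86 -85 -235 0 0 -7.5 -1;86 -85 -247 0 0 -7.5 -1;86 -85 -247 0 0 -7.5 -1;86 -85 -247 0 0 -7.5 -1;86 -85 -247 0 0 -7.5 1;86 -85 -247 0 0 -7.5 1;86 -85 -247 0 0 -7.5 1;86 -85 -247 0 0 -7.5 1;86 -85 -247 0 0 -7.5 1;86 -85 -247 0 0 -7.5 1;86 -85 -247 0 0 -7.5 1" --squeeze 20

```text
time: 2.87
tcp_pos: [0.5849, 0.0755, 0.0113]
orientation: [0.188, 0.982, -0.001, -0.0]
force: [-0.9, -0.5, 4.6]
width: 0.05
```

move_arm --targets "0 0 30 0 0 0 1;0 0 70 0 0 0 1;0 0 105 0 0 3 1;-15 -35 130 0 0 5 1;-30 -68 150 0 0 7.8 1;-45 -101 170 0 0 7.8 1;-60 -134 190 0 0 7.8 1;-75 -167 200 0 0 7.8 1;-90 -200 200 0 0 7.8 1;-105 -233 200 0 0 7.8 1;-117 -260 200 0 0 7.8 1;-117 -260 200 0 0 7.8 1;-117 -260 200 0 0 7.8 1;-117 -260 200 0 0 7.8 1"

```text
time: 4.03
tcp_pos: [0.4679, -0.1841, 0.2111]
orientation: [0.121, 0.993, -0.0, -0.0]
force: [0.3, 0.4, -0.5]
width: 0.0496
```

```bash
python3 - <<'E'
import pickle
from h import *
d=cam('wrist'); pickle.dump(d,open('w2.pkl','wb')); save(d,'w2.png',k=1.25); print(r.read_state()['width'])
E
```

```text
0.049541783696911514
```

View pics/w2.png

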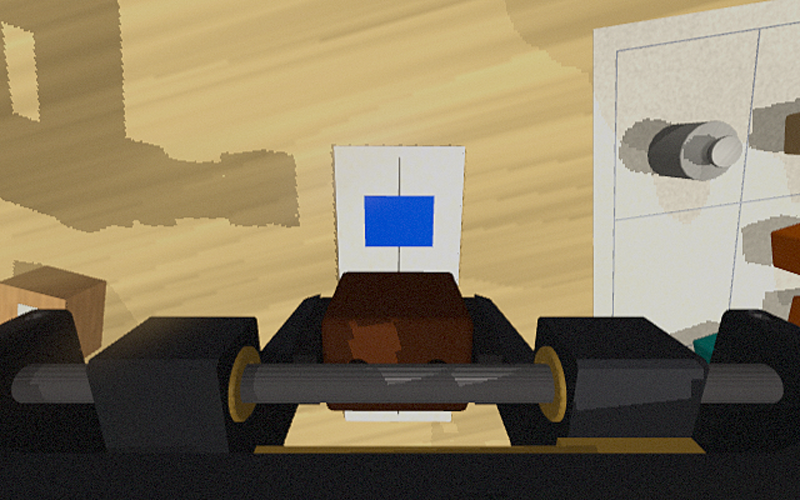

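```bash
python3 - <<'E'
import pickle
from h import *
d=pickle.load(open('w2.pkl','rb'))
f=lambda L:np.array([p2w(d,(x/1.25,y/1.25),z)[:2]*1e3 for x,y,z in L])
W=f([(364,196,.006),(433,196,.006),(434,246,.006),(365,246,.006)]); print(W.round(1),W.mean(0).round(1))
e=W[1]+W[2]-W[0]-W[3]; print(np.degrees(np.arctan2(e[1],e[0])), np.linalg.norm(e)/2)
b=f([(339,272,.2),(457,272,.2),(327,318,.25),(470,318,.25)]); print(b.round(1))
u=np.array([np.cos(np.radians(-13.9)),np.sin(np.radians(-13.9))]);
m1=b[:2].mean(0)+18*u;m2=b[2:].mean(0)+18*u; print('block centre est bottom/top',m1,m2)
E
```

```text
[[ 437.4 -208.7]
 [ 453.  -145.3]
 [ 501.2 -154.7]
 [ 485.  -220.6]] [ 469.1 -182.3]
76.22776026527647 66.58382967293164
[[ 446.9 -205.6]
 [ 459.6 -153.8]
 [ 446.1 -201.5]
 [ 457.  -156.9]]
block centre est bottom/top [ 470.73039271 -184.01675284] [ 469.00463051 -183.49144578]
```

move_arm --targets "0 1 -35 0 0 0 1;0 1 -75 0 0 0 1;0 1 -115 0 0 0 1;0 1 -150 0 0 0 1;0 1 -175 0 0 0 1;0 1 -185 0 0 0 1;0 1 -190 0 0 0 1;0 1 -193 0 0 0 1;0 1 -193 0 0 0 1;0 1 -193 0 0 0 1;0 1 -193 0 0 0 -1;0 1 -193 0 0 0 -1;0 1 -193 0 0 0 -1;0 1 -193 0 0 0 -1;0 1 -193 0 0 0 -1;0 1 -150 0 0 0 -1;0 1 -110 0 0 0 -1;0 1 -70 0 0 0 -1;0 1 -30 0 0 0 -1;0 1 -10 0 0 0 -1"

```text
time: 5.75
tcp_pos: [0.4698, -0.1838, 0.2064]
orientation: [0.12, 0.993, -0.002, 0.003]
force: [0.9, -0.9, 0.8]
width: 0.0882
```

move_arm --targets "1 40 0 0 0 5 -1;2 80 0 0 0 10 -1;3 120 0 0 0 13.8 -1;4 160 0 0 0 13.8 -1;5 200 0 0 0 13.8 -1;6 240 0 0 0 13.8 -1;7 280 0 0 0 13.8 -1;7 320 -20 0 0 13.8 -1;7 355 -45 0 0 13.8 -1;7 380 -75 0 0 13.8 -1;7 387 -110 0 0 13.8 -1;7 387 -145 0 0 13.8 -1;7 387 -175 0 0 13.8 -1;7 387 -195 0 0 13.8 -1;7 387 -195 0 0 13.8 -1;7 387 -195 0 0 13.8 1;7 387 -195 0 0 13.8 1;7 387 -195 0 0 13.8 1;7 387 -195 0 0 13.8 1;7 387 -195 0 0 13.8 1"

```text
time: 7.42
tcp_pos: [0.4779, 0.2034, 0.0128]
orientation: [-0.0, 1.0, -0.001, 0.004]
force: [0.6, -0.2, -0.3]
width: 0.0571
```

move_arm --targets "0 0 0 0 0 0 1;0 0 0 0 0 0 1;0 0 0 0 0 0 1;0 0 35 0 0 0 1;0 0 75 0 0 0 1;0 0 110 0 0 0 1;10 -30 140 0 0 -5 1;22 -65 150 0 0 -10 1;34 -100 150 0 0 -13.8 1;46 -135 150 0 0 -13.8 1;58 -170 150 0 0 -13.8 1;70 -205 150 0 0 -13.8 1;82 -240 150 0 0 -13.8 1;94 -275 150 0 0 -13.8 1;106 -310 150 0 0 -13.8 1;118 -345 150 0 0 -13.8 1;130 -380 150 0 0 -13.8 1;142 -412 150 0 0 -13.8 1;146 -425 150 0 0 -13.8 1;146 -425 150 0 0 -13.8 1"

```text
time: 9.08
tcp_pos: [0.624, -0.225, 0.1623]
orientation: [0.122, 0.993, -0.002, 0.004]
force: [-0.2, -0.5, -0.9]
width: 0.05
```

move_arm --targets "0 0 0 0 0 0 1;0 0 0 0 0 0 1"

```text
time: 9.25
tcp_pos: [0.6234, -0.2239, 0.1617]
orientation: [0.122, 0.993, -0.002, 0.003]
force: [-0.6, -0.4, -0.5]
width: 0.0498
```

```bash
python3 - <<'E'
import pickle
from h import *
d=cam('wrist'); pickle.dump(d,open('w3.pkl','wb')); save(d,'w3.png',k=1.25)
E
```

```text
(no output)
```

View pics/w3.png

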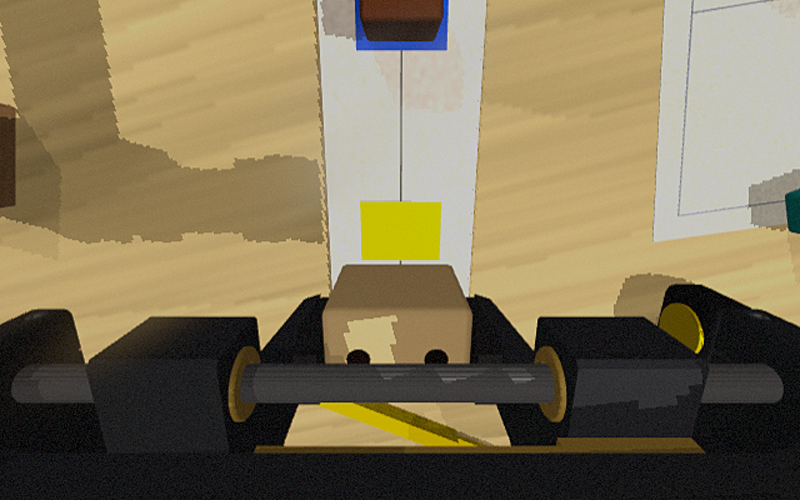

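```bash
python3 - <<'E'
import pickle
from h import *
d=pickle.load(open('w3.pkl','rb'))
f=lambda L:np.array([p2w(d,(x/1.25,y/1.25),z)[:2]*1e3 for x,y,z in L])
W=f([(361,201,.006),(441,202,.006),(441,261,.006),(361,260,.006)]); print(W.mean(0).round(1))
e=W[1]+W[2]-W[0]-W[3]; print(np.degrees(np.arctan2(e[1],e[0])), np.linalg.norm(e)/2)
u=np.array([np.cos(np.radians(-13.9)),np.sin(np.radians(-13.9))]);
b=f([(343,264,.149),(461,264,.149),(328,308,.199),(470,308,.199)]); print('block',b[:2].mean(0)+18*u,b[2:].mean(0)+18*u)
# dark foot lower side edge on the board (far side), y=40 -> far bottom edge
b=f([(367,40,.006),(437,40,.006),(363,27,.056)]);print('dark far edge',b, 'centre', b[:2].mean(0)-18*u)
w=f([(356,51,.006),(448,50,.006)]);print('blue far edge',w,w.mean(0)-25*u)
E
```

```text
[ 624.8 -221. ]
75.40471451139325 66.90418793890203
block [ 623.57970763 -221.27892774] [ 621.59212443 -222.28570559]
dark far edge [[ 479.7895329  -210.97909557]
 [ 492.07922734 -161.56594239]
 [ 484.70334263 -210.63166548]] centre [ 468.46148345 -181.94841422]
blue far edge [[ 484.79556447 -220.69890495]
 [ 500.41743076 -155.13234608]] [ 468.33858557 -181.90992445]
```

move_arm --targets "2 1 -35 0 0 0 1;2 1 -70 0 0 0 1;2 1 -105 0 0 0 1;2 1 -125 0 0 0 1;2 1 -135 0 0 0 1;2 1 -140 0 0 0 1;2 1 -142.5 0 0 0 1;2 1 -142.5 0 0 0 1;2 1 -142.5 0 0 0 1;2 1 -142.5 0 0 0 -1;2 1 -142.5 0 0 0 -1;2 1 -142.5 0 0 0 -1;2 1 -142.5 0 0 0 -1;2 1 -142.5 0 0 0 -1;2 1 -110 0 0 0 -1;2 1 -70 0 0 0 -1;2 1 -30 0 0 0 -1;2 1 10 0 0 0 -1;2 1 40 0 0 0 -1;2 1 40 0 0 0 -1"

```text
time: 10.97
tcp_pos: [0.6292, -0.2245, 0.2112]
orientation: [0.121, 0.993, -0.004, 0.01]
force: [0.4, -1.4, 1.3]
width: 0.088
```

move_arm --targets "0 0 0 0 0 0 -1;0 0 0 0 0 0 -1;0 0 0 0 0 0 -1"

```text
time: 11.22
tcp_pos: [0.6288, -0.2243, 0.2101]
orientation: [0.121, 0.993, -0.004, 0.009]
force: [-1.0, -0.2, -1.1]
width: 0.0882
```

move_arm --targets "-4 40 0 0.6 1 5 -1;-8 80 0 0.6 1 10 -1;-12 120 0 0.6 1 15 -1;-16 160 0 0.6 1 19.4 -1;-20 200 0 0.6 1 19.4 -1;-24 240 0 0.6 1 19.4 -1;-28 280 0 0.6 1 19.4 -1;-34 320 0 0.6 1 19.4 -1;-40 360 -20 0.6 1 19.4 -1;-45 395 -45 0.6 1 19.4 -1;-45 415 -75 0.6 1 19.4 -1;-45 415 -110 0.6 1 19.4 -1;-45 415 -145 0.6 1 19.4 -1;-45 415 -175 0.6 1 19.4 -1;-45 415 -198 0.6 1 19.4 -1;-45 415 -198 0.6 1 19.4 -1;-45 415 -198 0.6 1 19.4 -1"

```text
time: 12.63
tcp_pos: [0.5813, 0.1904, 0.0094]
orientation: [-0.048, 0.999, 0.002, -0.003]
force: [1.2, 0.3, 0.4]
width: 0.088
```

move_arm --targets "0 0 0 0 0 0 1;0 0 0 0 0 0 1;0 0 0 0 0 0 1;0 0 0 0 0 0 1;0 0 0 0 0 0 1;0 0 0 0 0 0 1;0 0 0 0 0 0 1;0 0 0 0 0 0 1;0 0 0 0 0 0 1;0 0 0 0 0 0 1"

```text
time: 13.47
tcp_pos: [0.5815, 0.1904, 0.0097]
orientation: [-0.048, 0.999, 0.001, -0.003]
force: [-0.1, -1.2, 3.9]
width: 0.04
```

move_arm --targets "0 0 35 0 0 0 1;0 0 75 0 0 0 1;0 0 115 0 0 0 1;-3 -30 140 0 0 -5 1;-7 -68 150 0 0 -10 1;-10 -106 150 0 0 -15 1;-13 -144 150 0 0 -19.4 1;-17 -182 150 0 0 -19.4 1;-20 -220 150 0 0 -19.4 1;-24 -258 150 0 0 -19.4 1;-27 -296 150 0 0 -19.4 1;-31 -334 140 0 0 -19.4 1;-34 -370 130 0 0 -19.4 1;-36 -392 130 0 0 -19.4 1;-36 -392 130 0 0 -19.4 1;-36 -392 130 0 0 -19.4 1;-36 -392 130 0 0 -19.4 1"

```text
time: 14.88
tcp_pos: [0.5454, -0.2008, 0.1395]
orientation: [0.121, 0.993, 0.002, -0.003]
force: [-0.0, -0.3, 0.3]
width: 0.04
```

```bash
python3 - <<'E'
import pickle
from h import *
d=cam('wrist'); pickle.dump(d,open('w4.pkl','wb')); save(d,'w4.png',k=1.25)
E
```

```text
(no output)
```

View pics/w4.png

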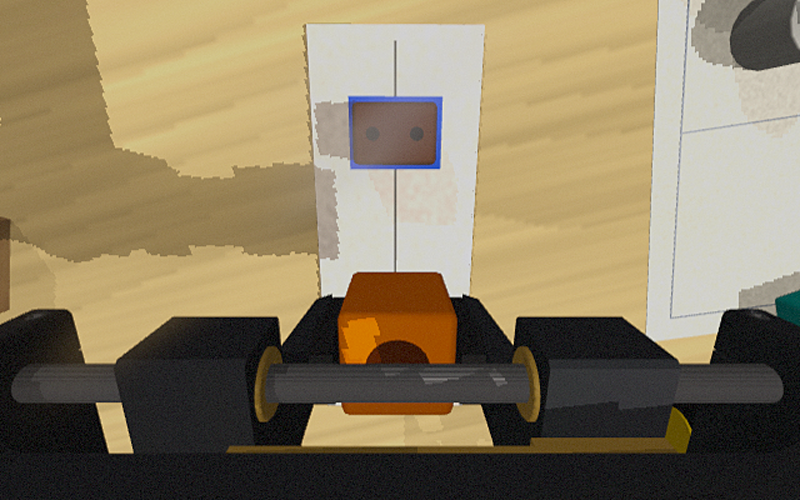

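```bash
python3 - <<'E'
import pickle
from h import *
d=pickle.load(open('w4.pkl','rb'))
f=lambda L:np.array([p2w(d,(x/1.25,y/1.25),z)[:2]*1e3 for x,y,z in L])
u=np.array([np.cos(np.radians(-13.9)),np.sin(np.radians(-13.9))]);
b=f([(354,272,.130),(447,272,.130),(342,316,.176),(456,316,.176)]); print('packer',b[:2].mean(0)+20*u,b[2:].mean(0)+20*u)
W=f([(349,96,.006),(442,97,.006),(441,168,.006),(350,168,.006)]);print('blue',W.mean(0))
W=f([(351,101,.056),(439,101,.056),(436,165,.056),(353,165,.056)]);print('dark',W.mean(0))
E
```

```text
packer [ 549.86967104 -199.88003364] [ 549.08874664 -200.76136225]
blue [ 468.42720288 -182.11435583]
dark [ 470.23892072 -182.98429756]
```

move_arm --targets "-3 -1 -30 0 0 0 1;-3 -1 -65 0 0 0 1;-3 -1 -95 0 0 0 1;-3 -1 -112 0 0 0 1;-3 -1 -119 0 0 0 1;-3 -1 -123 0 0 0 1;-3 -1 -123 0 0 0 1;-3 -1 -123 0 0 0 1;-3 -1 -123 0 0 0 -1;-3 -1 -123 0 0 0 -1;-3 -1 -123 0 0 0 -1;-3 -1 -123 0 0 0 -1;-3 -1 -123 0 0 0 -1;-3 -1 -90 0 0 0 -1;-3 -1 -50 0 0 0 -1;-3 -1 -10 0 0 0 -1;-3 -1 30 0 0 0 -1;-3 -1 70 0 0 0 -1;-3 -1 75 0 0 0 -1;-3 -1 75 0 0 0 -1"

```text
time: 16.6
tcp_pos: [0.5444, -0.2025, 0.2186]
orientation: [0.121, 0.993, 0.001, 0.001]
force: [0.1, -0.2, -0.1]
width: 0.0883
```

```bash
python3 - <<'E'
import pickle
from h import *
d=cam('top'); pickle.dump(d,open('t5.pkl','wb')); save(d,'t5.png',(335,170,90,120),5)
d=cam('scene'); pickle.dump(d,open('s5.pkl','wb')); save(d,'s5.png',(230,165,110,60),7)
s=r.read_state();print(s['tcp_pos'],s['orientation'])
E
```

```text
[ 0.54199074 -0.20111767  0.21364129] [ 0.12095572  0.99265043  0.0024282  -0.00298872]
```

View pics/s5.png

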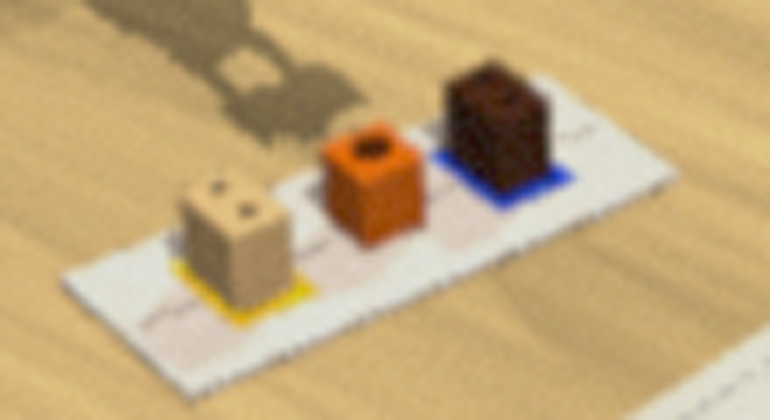

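All three are upright and on their marks: pale at (240,240), packer at (372,190), dark at (498,130). I'll take one wrist look from nearer the base for numbers.

move_arm --targets "-30 10 10 0 0 0 -1;-60 20 20 0 0 0 -1;-95 25 30 0 0 0 -1;-130 32 40 0 0 0 -1;-130 32 40 0 0 0 -1;-130 32 40 0 0 0 -1"

```text
time: 17.2
tcp_pos: [0.4105, -0.1685, 0.2523]
orientation: [0.121, 0.993, 0.003, -0.004]
force: [0.4, -0.0, -0.9]
width: 0.088
```

```bash
python3 - <<'E'
import pickle
from h import *
d=cam('wrist'); pickle.dump(d,open('w6.pkl','wb')); save(d,'w6.png',(240,80,160,200),3)
E
```

```text
(no output)
```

View pics/w6.png

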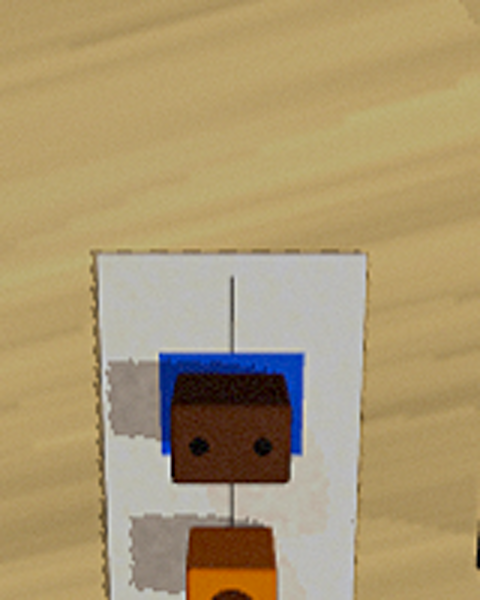

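```bash
python3 - <<'E'
import pickle
from h import *
d=pickle.load(open('w1.pkl','rb'))
print('bottle near edge',p2w(d,(722/1.25,150/1.25),0.0),p2w(d,(740/1.25,145/1.25),0.04))
d=pickle.load(open('top0.pkl','rb')); print('cap',p2w(d,(172/1.25,287/1.25),.14),'base',p2w(d,(203/1.25,291/1.25),0.0))
d=pickle.load(open('w6.pkl','rb')); a=p2w(d,(240+232/3,80+527/3),.006);b=p2w(d,(240+232/3,80+374/3),.006)
u=np.array([np.cos(np.radians(-13.9)),np.sin(np.radians(-13.9)),0]); print('packer',a+.02*u,'dark',b+.018*u)
E
```

```text
bottle near edge [0.51870907 0.50690485 0.        ] [0.50946097 0.4909526  0.04      ]
cap [0.52236895 0.52223705 0.14      ] base [0.51827221 0.50991088 0.        ]
packer [ 0.54956304 -0.20183139  0.006     ] dark [ 0.47277601 -0.18284108  0.006     ]
```

move_arm --targets "10 37 0 -0.4 -0.4 4 -1;20 75 0 -0.4 -0.4 8 -1;30 113 0 -0.4 -0.4 11 -1;40 151 0 -0.4 -0.4 11 -1;50 189 0 -0.4 -0.4 11 -1;60 227 0 -0.4 -0.4 11 -1;70 265 0 -0.4 -0.4 11 -1;80 303 0 -0.4 -0.4 11 -1;90 341 0 -0.4 -0.4 11 -1;100 379 0 -0.4 -0.4 11 -1;110 417 0 -0.4 -0.4 11 -1;118 450 -20 -0.4 -0.4 11 -1;118.5 474 -50 -0.4 -0.4 11 -1;118.5 474 -85 -0.4 -0.4 11 -1;118.5 474 -120 -0.4 -0.4 11 -1;118.5 474 -120 -0.4 -0.4 11 -1;118.5 474 -120 -0.4 -0.4 11 -1"

```text
time: 18.67
tcp_pos: [0.5279, 0.3049, 0.1282]
orientation: [0.025, 1.0, -0.002, -0.004]
force: [0.6, -1.3, 0.1]
width: 0.0882
```

```bash
python3 - <<'E'
import pickle
from h import *
s=r.read_state();print(s['tcp_pos'],s['orientation'])
d=cam('wrist'); pickle.dump(d,open('w7.pkl','wb')); save(d,'w7.png',k=1.25)
E
```

```text
[0.5279075  0.30493695 0.12816668] [ 0.0254115   0.99966777 -0.00185105 -0.00389494]
```

View pics/w7.png

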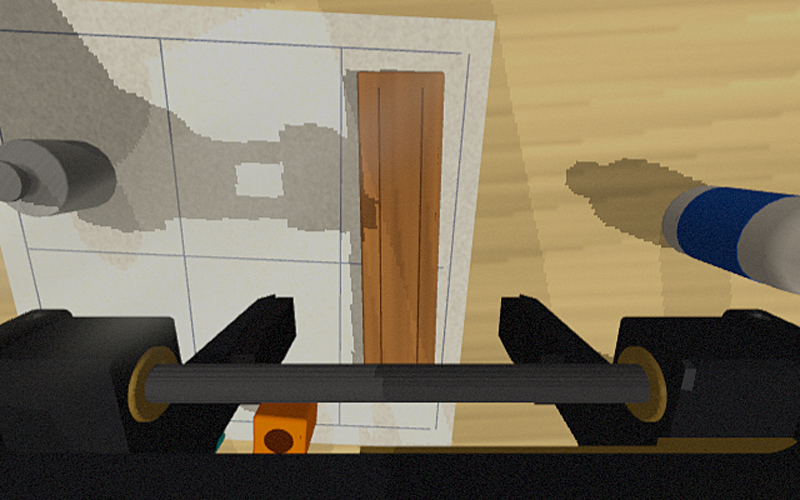

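```bash
python3 - <<'E'
import pickle
from h import *
d=pickle.load(open('w7.pkl','rb'))
f=lambda L:np.array([p2w(d,(x/1.25,y/1.25),.018)[:2]*1e3 for x,y in L])
b=f([(358,72),(445,72),(365,360),(434,360)]);print(b.round(1))
m=b[:2].mean(0);n=b[2:].mean(0);v=(n-m)/np.linalg.norm(n-m);print(np.degrees(np.arctan2(v[1],v[0])),'centre',m+120*v)
E
```

```text
[[411.1 285.7]
 [413.9 340.9]
 [618.  275.1]
 [620.5 329.2]]
-3.079413626575371 centre [532.27904946 306.84559317]
```

move_arm --targets "3 1.5 -30 0 0 0 -1;3 1.5 -65 0 0 0 -1;3 1.5 -95 0 0 0 -1;3 1.5 -115 0 0 0 -1;3 1.5 -123 0 0 0 -1;3 1.5 -123 0 0 0 -1;3 1.5 -123 0 0 0 -1;3 1.5 -123 0 0 0 1;3 1.5 -123 0 0 0 1;3 1.5 -123 0 0 0 1;3 1.5 -123 0 0 0 1;3 1.5 -123 0 0 0 1;3 1.5 -123 0 0 0 1;3 1.5 -123 0 0 0 1;3 1.5 -123 0 0 0 1" --squeeze 35

```text
time: 19.97
tcp_pos: [0.5332, 0.3069, 0.0088]
orientation: [0.026, 1.0, -0.001, -0.001]
force: [-2.0, -0.7, 5.5]
width: 0.0559
```

move_arm --targets "0 0 20 0 0 0 1;0 0 55 0 0 0 1;0 0 95 0 0 0 1;0 -15 125 0 0 0 1;1 -45 140 0 0 -4 1;2 -80 140 0 0 -8 1;3 -115 140 0 0 -10.9 1;4 -150 140 0 0 -10.9 1;5 -185 140 0 0 -10.9 1;6 -220 140 0 0 -10.9 1;7 -255 140 0 0 -10.9 1;8 -290 140 0 0 -10.9 1;9 -325 140 0 0 -10.9 1;10 -360 140 0 0 -10.9 1;11 -395 140 0 0 -10.9 1;12 -430 140 0 0 -10.9 1;13 -465 140 0 0 -10.9 1;13 -495 140 0 0 -10.9 1;13 -508 140 0 0 -10.9 1;13 -508 140 0 0 -10.9 1"

```text
time: 21.63
tcp_pos: [0.5458, -0.2039, 0.1484]
orientation: [0.122, 0.992, -0.001, -0.001]
force: [0.8, 0.6, -1.1]
width: 0.0552
```

move_arm --targets "0 0 0 0 0 0 1;0 0 0 0 0 0 1"

```text
time: 21.8
tcp_pos: [0.5455, -0.2029, 0.1478]
orientation: [0.122, 0.993, -0.0, -0.002]
force: [-0.1, -0.1, -2.3]
width: 0.0554
```

```bash
python3 - <<'E'
import pickle
from h import *
s=r.read_state();print(s['tcp_pos'],s['orientation'],Ro.from_quat(s['orientation']).as_matrix()[:,2])
d=cam('wrist'); pickle.dump(d,open('w8.pkl','wb')); save(d,'w8.png',k=1.25)
E
```

```text
[ 0.54546174 -0.20286536  0.14776341] [ 1.22104971e-01  9.92515474e-01 -4.77363304e-04 -1.78372723e-03] [-3.65733061e-03 -5.11977010e-04 -9.99993181e-01]
```

View pics/w8.png

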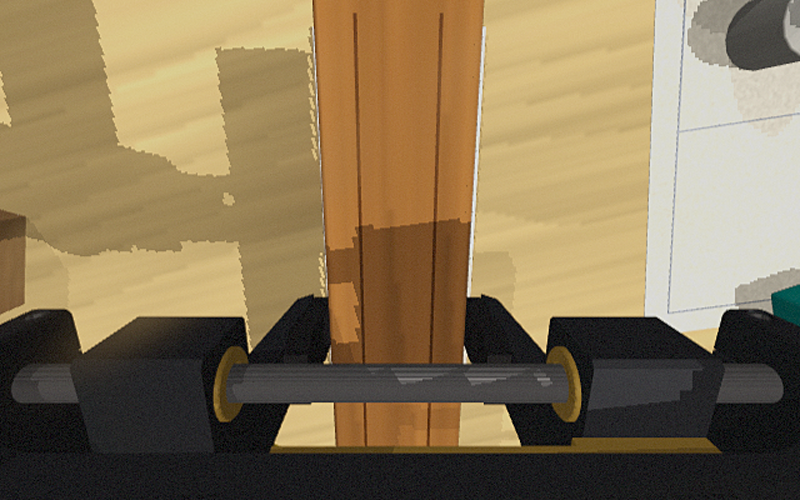

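```bash
python3 - <<'E'
import pickle
from h import *
d=pickle.load(open('w7.pkl','rb'))
g=lambda d,z,L:np.array([p2w(d,(x/1.25,y/1.25),z)[:2]*1e3 for x,y in L])
a=g(d,.018,[(380,88),(422,88)]);c=np.array([532.3,306.8]);print('line start to centre',np.linalg.norm(a.mean(0)-c),np.linalg.norm(a[1]-a[0]))
d=pickle.load(open('w8.pkl','rb'))
b=g(d,.157,[(355,12),(441,11),(365,445),(428,445)]);m=b[:2].mean(0);n=b[2:].mean(0)
v=(n-m)/np.linalg.norm(n-m);print(b.round(1),'widths',np.linalg.norm(b[1]-b[0]),np.linalg.norm(b[3]-b[2]),np.degrees(np.arctan2(v[1],v[0])),'centre',m+np.linalg.norm(a.mean(0)-c)*v)
E
```

```text
line start to centre 110.60841786668749 26.997625821277566
[[ 433.1 -188.7]
 [ 439.7 -161.3]
 [ 601.2 -231.3]
 [ 608.  -203.4]] widths 28.20266317329712 28.674915092597924 -14.128778713492894 centre [ 543.67762127 -202.02158996]
```

move_arm --targets "2 1 -20 0 0 0 1;2 1 -45 0 0 0 1;2 1 -65 0 0 0 1;2 1 -74 0 0 0 1;2 1 -78 0 0 0 1;2 1 -80 0 0 0 1;2 1 -82 0 0 0 1;2 1 -83 0 0 0 1;2 1 -83 0 0 0 1;2 1 -83 0 0 0 1;2 1 -83 0 0 0 1"

```text
time: 22.77
tcp_pos: [0.5479, -0.2018, 0.0656]
orientation: [0.122, 0.993, -0.001, -0.001]
force: [0.6, 0.3, -1.3]
width: 0.0557
```

move_arm --targets "0 0 -1 0 0 0 1;0 0 -2 0 0 0 1;0 0 -2 0 0 0 1;0 0 -2 0 0 0 1"

```text
time: 23.1
tcp_pos: [0.5483, -0.202, 0.0648]
orientation: [0.122, 0.993, -0.001, -0.001]
force: [-2.4, 2.0, 6.4]
width: 0.0554
```

In contact (upward force 6 N). I'll release it and retreat.

move_arm --targets "0 0 1 0 0 0 -1;0 0 1 0 0 0 -1;0 0 1 0 0 0 -1;0 0 1 0 0 0 -1;0 0 1 0 0 0 -1;0 0 1 0 0 0 -1;0 0 25 0 0 0 -1;0 0 60 0 0 0 -1;0 0 95 0 0 0 -1;-20 30 120 0 0 0 -1;-40 65 120 0 0 0 -1;-60 100 120 0 0 0 -1;-80 135 120 0 0 0 -1;-95 170 120 0 0 0 -1;-100 205 110 0 0 0 -1;-105 240 100 0 0 0 -1;-105 270 100 0 0 0 -1;-105 270 100 0 0 0 -1;-105 270 100 0 0 0 -1"

```text
time: 24.68
tcp_pos: [0.4431, 0.0691, 0.1648]
orientation: [0.12, 0.993, -0.001, -0.001]
force: [-0.4, -0.1, 0.5]
width: 0.088
```

```bash
python3 - <<'E'
import pickle
from h import *
s=r.read_state();print(s['tcp_pos'],s['orientation'],Ro.from_quat(s['orientation']).as_matrix()[:,2])
d=cam('wrist'); pickle.dump(d,open('w9.pkl','wb')); 
t=cam('scene'); pickle.dump(t,open('s9.pkl','wb'))
t2=cam('top'); pickle.dump(t2,open('t9.pkl','wb'))
a=cv2.resize(d['frame'],(640,400))[:290]
b=cv2.resize(t['frame'][165:230,230:340],(440,260),interpolation=cv2.INTER_CUBIC); c=cv2.resize(t2['frame'][170:290,340:420],(173,260),interpolation=cv2.INTER_CUBIC)
bot=np.zeros((260,640,3),np.uint8); bot[:,:440]=b; bot[:,450:623]=c
cv2.imwrite('pics/m9.png',np.vstack([a,bot]))
E
```

```text
[0.44307495 0.06912965 0.16481635] [ 1.19967282e-01  9.92776989e-01 -1.05755753e-03 -7.64154754e-04] [-0.00177102 -0.00191649 -0.9999966 ]
```

View pics/m9.png

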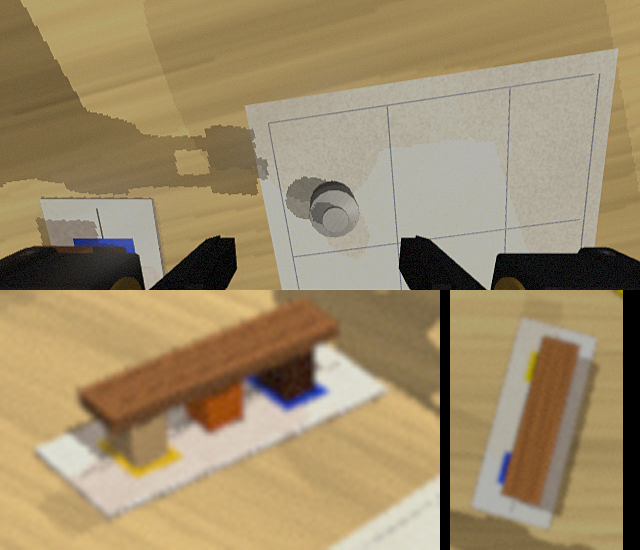

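The top lies across both feet. The weight's knob is at (336,217) and its shoulder at (334,211).

```bash
python3 - <<'E'
import pickle
from h import *
d=pickle.load(open('w9.pkl','rb'))
for c,z in(((335.5,217.5),.06),((334,212.5),.042),((334,235),.042),((311,213),.042),((358,212),.042)): print(p2w(d,c,z).round(4))
t=pickle.load(open('t9.pkl','rb'))
k=173/80
# plank top corners in composite (x-450)/k+340, (y-290)/k+170
L=[(545,337),(579,345),(541,504),(503,494)]
W=np.array([p2w(t,(340+(x-450)/k,170+(y-290)/k),.074)[:2] for x,y in L]);print(W.round(3),W.mean(0))
E
```

```text
[0.4636 0.0807 0.06  ]
[0.4647 0.08   0.042 ]
[0.4873 0.0749 0.042 ]
[0.46   0.0585 0.042 ]
[0.4696 0.1024 0.042 ]
[[ 0.665 -0.208]
 [ 0.655 -0.258]
 [ 0.426 -0.204]
 [ 0.438 -0.15 ]] [ 0.54598016 -0.20520042]
```

move_arm --targets "12 6 -20 0 0 0 -1;21.5 11 -50 0 0 0 -1;21.5 11 -85 0 0 0 -1;21.5 11 -120 0 0 0 -1;21.5 11 -142 0 0 0 -1;21.5 11 -152 0 0 0 -1;21.5 11 -152 0 0 0 -1;21.5 11 -152 0 0 0 -1;21.5 11 -152 0 0 0 1;21.5 11 -152 0 0 0 1;21.5 11 -152 0 0 0 1;21.5 11 -152 0 0 0 1;21.5 11 -152 0 0 0 1;21.5 11 -152 0 0 0 1;21.5 11 -152 0 0 0 1;21.5 11 -152 0 0 0 1;21.5 11 -152 0 0 0 1;21.5 11 -152 0 0 0 1" --squeeze 45

```text
time: 26.33
tcp_pos: [0.4656, 0.0783, 0.0134]
orientation: [0.122, 0.992, -0.001, -0.0]
force: [-1.4, 2.9, 5.1]
width: 0.0468
```

move_arm --targets "0 0 25 0 0 0 1;0 0 60 0 0 0 1;0 0 95 0 0 0 1;5 -20 125 0 0 0 1;15 -50 140 0 0 0 1;25 -85 140 0 0 0 1;35 -120 140 0 0 0 1;45 -155 140 0 0 0 1;55 -190 140 0 0 0 1;65 -225 140 0 0 0 1;74 -255 140 0 0 0 1;81 -275 140 0 0 0 1;81 -281 130 0 0 0 1;81 -281 120 0 0 0 1;81 -281 120 0 0 0 1;81 -281 120 0 0 0 1;81 -281 120 0 0 0 1"

```text
time: 27.75
tcp_pos: [0.5459, -0.201, 0.1327]
orientation: [0.122, 0.993, -0.0, -0.001]
force: [-0.2, 0.4, -5.1]
width: 0.0466
```

```bash
python3 - <<'E'
import pickle
from h import *
s=r.read_state();print(s['tcp_pos'],s['width'],Ro.from_quat(s['orientation']).as_matrix()[:,2])
d=cam('wrist'); pickle.dump(d,open('w10.pkl','wb')); save(d,'w10.png',k=1.25)
E
```

```text
[ 0.54592342 -0.20104372  0.13269245] 0.04660756695955907 [-2.33721588e-03 -5.48466332e-04 -9.99997118e-01]
```

View pics/w10.png

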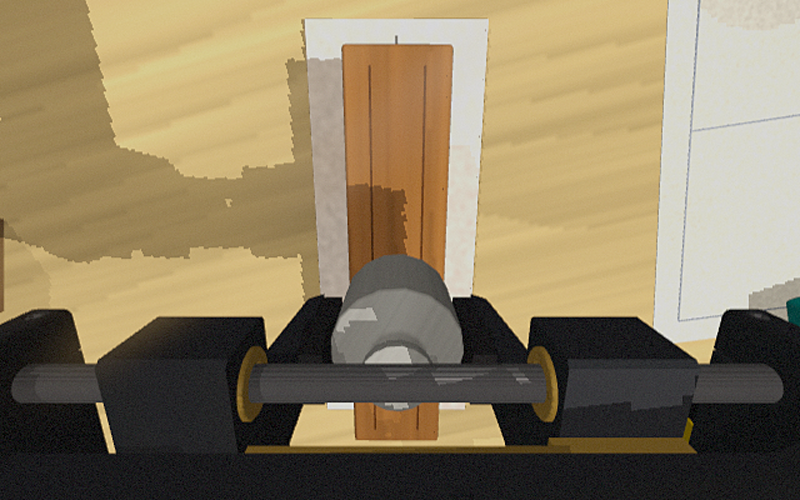

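```bash
python3 - <<'E'
import pickle
from h import *
d=pickle.load(open('w10.pkl','rb'))
g=lambda z,L:np.array([p2w(d,(x/1.25,y/1.25),z)[:2]*1e3 for x,y in L])
W=g(.074,[(342,44),(453,44),(438,439),(355,439)]);print(W.round(1),W.mean(0))
v=W[2]+W[3]-W[0]-W[1];print(np.linalg.norm(v)/2,np.degrees(np.arctan2(v[1],v[0])))
u=np.array([np.cos(np.radians(-13.9)),np.sin(np.radians(-13.9))])
print('weight',g(.119,[(397,254)])+24*u)
E
```

```text
[[ 424.  -198.9]
 [ 437.3 -145.2]
 [ 669.4 -202.8]
 [ 656.1 -257.2]] [ 546.68825357 -201.00296127]
239.2109785385109 -14.020265129471227
weight [[ 546.9978193  -200.93559055]]
```

move_arm --targets "0 0 -15 0 0 0 1;0 0 -30 0 0 0 1;0 0 -38 0 0 0 1;0 0 -42 0 0 0 1;0 0 -44 0 0 0 1;0 0 -45 0 0 0 1;0 0 -45 0 0 0 1;0 0 -45 0 0 0 1;0 0 -45 0 0 0 1"

```text
time: 28.55
tcp_pos: [0.5468, -0.2016, 0.089]
orientation: [0.121, 0.993, -0.001, -0.0]
force: [-0.2, -0.1, -4.8]
width: 0.0464
```

move_arm --targets "0 0 -1 0 0 0 1;0 0 -2 0 0 0 1;0 0 -2.5 0 0 0 1;0 0 -2.5 0 0 0 1;0 0 -2.5 0 0 0 1"

```text
time: 28.97
tcp_pos: [0.5472, -0.2019, 0.0874]
orientation: [0.122, 0.993, -0.001, 0.0]
force: [-2.0, 1.1, 3.6]
width: 0.0467
```

Contact: the force rose from -4.8 to +3.6 N. I'll release it and go straight up.

move_arm --targets "0 0 0 0 0 0 -1;0 0 0 0 0 0 -1;0 0 0 0 0 0 -1;0 0 0 0 0 0 -1;0 0 0 0 0 0 -1;0 0 0 0 0 0 -1;0 0 20 0 0 0 -1;0 0 50 0 0 0 -1;0 0 85 0 0 0 -1;0 0 120 0 0 0 -1;-20 30 140 0 0 0 -1;-40 65 140 0 0 0 -1;-60 100 140 0 0 0 -1;-80 135 140 0 0 0 -1;-95 170 140 0 0 0 -1;-100 205 140 0 0 0 -1;-100 205 140 0 0 0 -1;-100 205 140 0 0 0 -1"

```text
time: 30.47
tcp_pos: [0.447, 0.0045, 0.2277]
orientation: [0.12, 0.993, -0.001, 0.001]
force: [0.3, -0.4, -0.5]
width: 0.0885
```

```bash
python3 - <<'E'
from h import *
t=cam('scene'); t2=cam('top')
a=cv2.resize(t['frame'][150:240,220:345],(500,360),interpolation=cv2.INTER_CUBIC); b=cv2.resize(t2['frame'][170:290,340:420],(240,360),interpolation=cv2.INTER_CUBIC)
cv2.imwrite('pics/end.png',np.hstack([a,b]))
for n,X in(('weight top',(.5467,-.201,.140)),('plank c',(.5467,-.201,.08))):
    p=w2p(t,X);q=w2p(t2,X);print(n,((p-[220,150])*4).round(),((q-[340,170])*3+[500,0]).round())
E
```

```text
weight top [245.  63.] [635. 175.]
plank c [248. 121.] [625. 178.]
```

View pics/end.png

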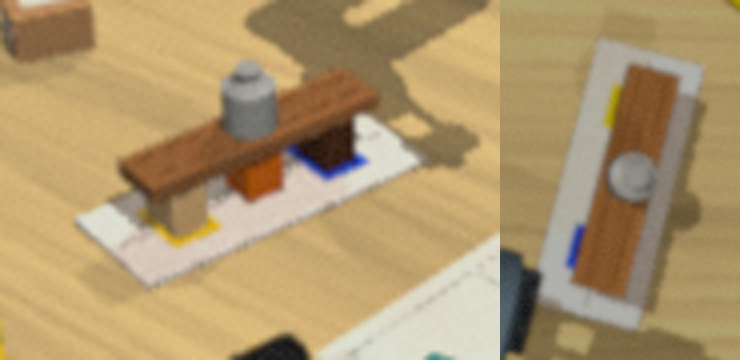

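The weight stands upright: its top is at (246,64), where (245,63) was expected. Everything is in place, so I'm handing in.

```bash
python3 -c "
from cell import r
print(r.sign_off())"
```

```text
the job is handed in; nothing more can be done
None
```

The riser is assembled and handed in after about 30 s of robot time. The dark foot stands on blue, the pale foot on yellow and the orange packer midway. The top lies across both feet and the steel weight stands upright on its middle.

- **Feet and packer:** the dark foot measured about 1–4 mm from the blue mark's centre. The packer's last reading was about 3 mm past the midpoint. I did not measure the pale foot again after setting it down; it was aimed to within about 2 mm, and the scene picture shows it square on its mark.
- **Top and weight:** the top's centre was within about 1 mm of the midpoint and its angle within 0.2° of the mark line. The weight was within about 1 mm of the top's centre just before I lowered it. In the last scene picture it stands upright where expected.
- **Bystanders:** the arm was never commanded near the glue bottle, screw box or tape measure. I did not measure their positions again at the end.
- **Disagreement:** the first overhead readings of the taller parts were up to about 12 mm off the wrist camera's. I used the wrist readings, which the grasps confirmed.

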